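# Change the flat cells for the full ones

### The arm

A 6-joint arm with a two-finger parallel gripper is mounted at the origin on the work surface. World frame = base frame: x ahead of the robot, y to its left, z up, the work surface at z = 0. Lengths are in m, angles in degrees, forces in N, time in s.
With the tool pointing down it reaches from about 0.3 to 0.75 m from the base axis. Payload 8.5 kg.
Tool frame: the origin (TCP) lies midway between the tips of the shut fingers; the grasp point (between the pads) lies env.tcp_to_grasp behind it (env.tcp_to_grasp is the distance from the TCP to the grasp point, in m); z points along the fingers, y is the line along which they close (so a half turn about z gives the same grasp; the last joint's range is limited). The gripper opens to 85 mm and grips with 20 to 120 N. Pads are 22 mm wide; open, the fingers measure 114 mm over their backs; the gripper's body (76 mm by 85 mm) begins 54 mm behind the grasp point. The pads swing forward as they close: fully open they stand 13 mm farther back than shut.
Start: joints at [64.498, 21.807, 74.336, -0, 83.858, -12.336], TCP at [0.125, 0.536, 0.231] pointing down, gripper open.
Joint ranges: [-178.18, 178.18], [-50.72, 133.34], [12.68, 142.11], [-81.47, 261.47], [9.98, 163.14], [-165.26, 165.26]. Speed limits (degrees/s): [136.94, 136.94, 180, 180, 180, 180].

### API

Orientations are given as a 3x3 rotation matrix whose columns are the frame's x, y, z axes.
In Python, from rig import observe, optics, job, env gives the robot as it stands. The module is installed in compiled form; this text tells all that it offers.
- The arm moves only by the shell command python3 -m jog 'ROWS' [FORCE]. ROWS is JSON, a list of rows, each a list of 7 numbers: the turn, a rotation vector about the tool's x, y, z in rad, then the shift along the tool's x, y, z in m, then the opening in per cent of the stroke, from 0 (shut) to 100 (fully open). A call has 1 to 10 rows; each row shifts and turns the commanded pose from where the row before left it, along the tool's axes as they then stand; what a row does not reach is not made up. A row lasts 1/8 s, in which the tool goes at most 62.5 mm and 10.7 degrees, less where a joint would pass 70% of its speed; a pose out of reach is approached as far as the arm can. A call is refused whole if a number of a shift passes 0.0625 or a number of a turn 0.188, either way. A call with a gripper value outside its range is refused whole. The fingers move at their own pace and stop on an object; FORCE is the grip in N (left out, the last holds). Time passes only in rows, so rows that do not move let the fingers close. It gives the time, the measured TCP pose, the force, the opening and the grip force at its end, in the units of the state.
- observe(): the state, without advancing time (a new reading comes with each control period).
- optics.get_image(name): name is "side" or "top" or "wrist"; returns a dict with "pixels" (384x512x3 uint8, red, green, blue), "mtx" (3x3 intrinsics, pixels), "rvec" (rotation vector, rad) and "tvec" (3), from world to camera coordinates, as OpenCV has them. Camera axes: x right, y down, z forward; pixel columns grow to the right and rows downward; lengths in m; the calibration is good to about 2 mm. A picture is of the moment at which its call begins. There is no depth.
- job.close_job(): hands the job in; it is judged then, once.
The state is a dict: "time_s": time; "q": joint angles; "qvel": joint speeds; "joint_efforts": joint torques, N m; "position": TCP position; "tool_rot": TCP orientation; "ft_force": force on the tool from outside, world axes, zero at the start; "wrist_torque": the same for the moment, N m; "grip_width": finger opening in m; "gripper_force": force on a finger pad.
Only numpy, scipy, OpenCV 4.12 (cv2) and the standard library are available. Lean on these libraries where they do the work, as an engineer would, in place of code of your own. Each camera call takes 0.05 s, during which the arm holds its last target. There are 200 camera calls.

### The job

The C cell and the D cell in the two holders on the clear experiment board are flat, and the C and D cells in the charger are full: change them over, so that each full cell lies in the holder of its size on the board and both flat cells are in charger bays (any two of the three); the charger's empty bay gives you the room you need. Every cell must lie fully down in its cradle between the contacts, button end towards the flat brass contact and away from the spring, as they lie now. Set the cells down, do not drop them.

Things in the scene. Friction and masses are not known exactly. Their poses are not given: they have to be found in the camera images.
- full_c: The full C cell lying down: 26.2 mm diameter, 50 mm long with its 3 mm button, 0.06 to 0.11 kg; white with a copper-coloured band at the button (plus) end. Origin on its axis in the button's outer face, x pointing out of the button: the cell's middle is at x = -25 mm. Starts in a charger bay; looks like flat_c.
- full_d: The full D cell lying down: 34.2 mm diameter, 61.5 mm long with its 3 mm button, 0.11 to 0.2 kg; white with a copper-coloured band at the button (plus) end. Origin on its axis in the button's outer face, x pointing out of the button: the cell's middle is at x = -30.75 mm. Starts in a charger bay; looks like flat_d.
- flat_c: The flat C cell lying down: 26.2 mm diameter, 50 mm long with its 3 mm button, 0.06 to 0.11 kg; white with a copper-coloured band at the button (plus) end. Origin on its axis in the button's outer face, x pointing out of the button: the cell's middle is at x = -25 mm. Starts in the short holder on the board.
- flat_d: The flat D cell lying down: 34.2 mm diameter, 61.5 mm long with its 3 mm button, 0.11 to 0.2 kg; white with a copper-coloured band at the button (plus) end. Origin on its axis in the button's outer face, x pointing out of the button: the cell's middle is at x = -30.75 mm. Starts in the long holder on the board.
- bay_a: Charger bay holding the full C at the start. V rail 22 mm wide, 30 degree faces, between end plates 40 wide, 32 high, 78 mm apart inside. Origin: mid underside, on the deck 20 mm above the table; x along the rail from the coil spring (minus) to the brass contact (plus), z up. A seated C's axis is 23.1 mm, a D's 27.7 mm above the origin, centred, button to +x. Both springs yield. Fixed.
- bay_b: Charger bay holding the full D at the start; same as bay_a in form, origin and axes. The three bays lie side by side, 70 mm apart along y, in random order, in one black charger 236 mm wide (y); its grey head, 46 mm above the table, lies beyond their +x ends. Each bay takes a C or a D. Fixed.
- bay_c: Charger bay that is empty at the start; same as bay_a in form, origin and axes. The V rail (lowest line 8 mm, edges 14 mm above the origin) centres the cell sideways; between neighbouring bays the deck is bare, room for a finger.
- holder_c: Short black holder for a C cell, fixed on the clear board (240 x 270 mm). Like a charger bay (same V rail, end plates, axes, spring at -x, brass at +x) but 66 mm inside. Origin: mid underside, on the board, 4 mm above the table. A seated C's axis is 23.1 mm above it, centred, button to +x. The holders are 130 mm apart, a 27 mm high lamp midway, a 46 mm high fan beyond at +x.
- holder_d: Long black holder for a D cell, fixed on the same clear board. Like a charger bay (same V rail, end plates, axes, spring at -x, brass at +x), 78 mm inside. Origin: mid underside, on the board, 4 mm above the table. A seated D's axis is 27.7 mm above it, centred, button to +x.
Mind the look-alikes: they are no part of the job. Leave any blue look-alike of the holder_c alone.

How it is judged (in metres and radians):
At the end, for the whole second after the job is handed in: Full C in the short holder, full D in the long one, flat C and D in charger bays; each axis within 6 mm sideways, 4 mm in height and 0.2 rad of its resting place, button to the plus contact, lengthways within 10 mm of the middle (C in the charger 16 mm); all at rest (x of full_c in the frame of holder_c between 0.015 and 0.035 m and y of full_c in the frame of holder_c between -0.006 and 0.006 m and z of full_c in the frame of holder_c between 0.0191 and 0.0271 m and angle between the x axis of full_c and the x axis of holder_c, either way round below 0.2 rad and x of full_d in the frame of holder_d between 0.02 and 0.041 m and y of full_d in the frame of holder_d between -0.006 and 0.006 m and z of full_d in the frame of holder_d between 0.0237 and 0.0317 m and angle between the x axis of full_d and the x axis of holder_d, either way round below 0.2 rad and ((x of flat_c in the frame of bay_a between 0.009 and 0.041 m and y of flat_c in the frame of bay_a between -0.006 and 0.006 m and z of flat_c in the frame of bay_a between 0.0191 and 0.0271 m and angle between the x axis of flat_c and the x axis of bay_a, either way round below 0.2 rad) or (x of flat_c in the frame of bay_b between 0.009 and 0.041 m and y of flat_c in the frame of bay_b between -0.006 and 0.006 m and z of flat_c in the frame of bay_b between 0.0191 and 0.0271 m and angle between the x axis of flat_c and the x axis of bay_b, either way round below 0.2 rad) or (x of flat_c in the frame of bay_c between 0.009 and 0.041 m and y of flat_c in the frame of bay_c between -0.006 and 0.006 m and z of flat_c in the frame of bay_c between 0.0191 and 0.0271 m and angle between the x axis of flat_c and the x axis of bay_c, either way round below 0.2 rad)) and ((x of flat_d in the frame of bay_a between 0.02 and 0.041 m and y of flat_d in the frame of bay_a between -0.006 and 0.006 m and z of flat_d in the frame of bay_a between 0.0237 and 0.0317 m and angle between the x axis of flat_d and the x axis of bay_a, either way round below 0.2 rad) or (x of flat_d in the frame of bay_b between 0.02 and 0.041 m and y of flat_d in the frame of bay_b between -0.006 and 0.006 m and z of flat_d in the frame of bay_b between 0.0237 and 0.0317 m and angle between the x axis of flat_d and the x axis of bay_b, either way round below 0.2 rad) or (x of flat_d in the frame of bay_c between 0.02 and 0.041 m and y of flat_d in the frame of bay_c between -0.006 and 0.006 m and z of flat_d in the frame of bay_c between 0.0237 and 0.0317 m and angle between the x axis of flat_d and the x axis of bay_c, either way round below 0.2 rad)) and linear speed of each of full_c, full_d, flat_c, flat_d below 0.02 m/s and angular speed of each of full_c, full_d, flat_c, flat_d below 0.3 rad/s); the robot touches nothing.
It fails at once if the full C cell is dropped or thrown (moves at more than 0.8 m/s, as after a free fall of over 3 cm, while no finger touches it) (linear speed of full_c above 0.8 m/s and contact force between the fingers and full_c below 0.05 N).
It fails at once if the full D cell is dropped or thrown (moves at more than 0.8 m/s, as after a free fall of over 3 cm, while no finger touches it) (linear speed of full_d above 0.8 m/s and contact force between the fingers and full_d below 0.05 N).
It fails at once if the flat C cell is dropped or thrown (moves at more than 0.8 m/s, as after a free fall of over 3 cm, while no finger touches it) (linear speed of flat_c above 0.8 m/s and contact force between the fingers and flat_c below 0.05 N).
It fails at once if the flat D cell is dropped or thrown (moves at more than 0.8 m/s, as after a free fall of over 3 cm, while no finger touches it) (linear speed of flat_d above 0.8 m/s and contact force between the fingers and flat_d below 0.05 N).
It also fails if it takes over 96 s, if anything falls off the work surface, if the arm or the gripper's body presses on something with over 40 N, if the wrist force passes 120 N, or if a joint passes its speed limit or range.

## Working session

There is one attempt and no reset: what is moved stays moved. The work goes in short steps, Python scripts to look and compute and a shell command to move; the robot and the scene stay as the last step left them, time stands still between calls to the robot, and variables do not carry over. Pictures are saved under pics/ and viewed, at most 14 in all, crops included, and the job is handed in when it is done.

```bash
mkdir -p pics
python3 - <<'E'
from rig import observe, optics, env
import cv2
s=observe(); print(s['time_s'],s['position'],s['tool_rot'],s['grip_width'],env.tcp_to_grasp)
for n in('top','side'):
    im=optics.get_image(n); cv2.imwrite(f'pics/{n}0.png',cv2.resize(im['pixels'][:,:,::-1],None,fx=1.5,fy=1.5)); print(n,im['mtx'],im['rvec'],im['tvec'])
E
```

```text
0.0 [0.12514246 0.53525153 0.23069841] [[-9.73727056e-01  2.27717465e-01 -6.13407334e-04]
 [ 2.27718119e-01  9.73726100e-01 -1.39293265e-03]
 [ 2.80095639e-04 -1.49602017e-03 -9.99998842e-01]] 0.08522740257862862 0.0187
top [[351.58353293   0.         256.11345508]
 [  0.         351.58353293 184.31999813]
 [  0.           0.           1.        ]] [ 2.18523569 -2.13474366  0.09108008] [0.00458633 0.48175393 0.68643901]
side [[390.49224834   0.         256.80612792]
 [  0.         390.49224834 189.75593901]
 [  0.           0.           1.        ]] [ 2.3185904  -0.86322594  0.31185566] [-0.35297319  0.2670495   0.87296181]
```

View pics/top0.png

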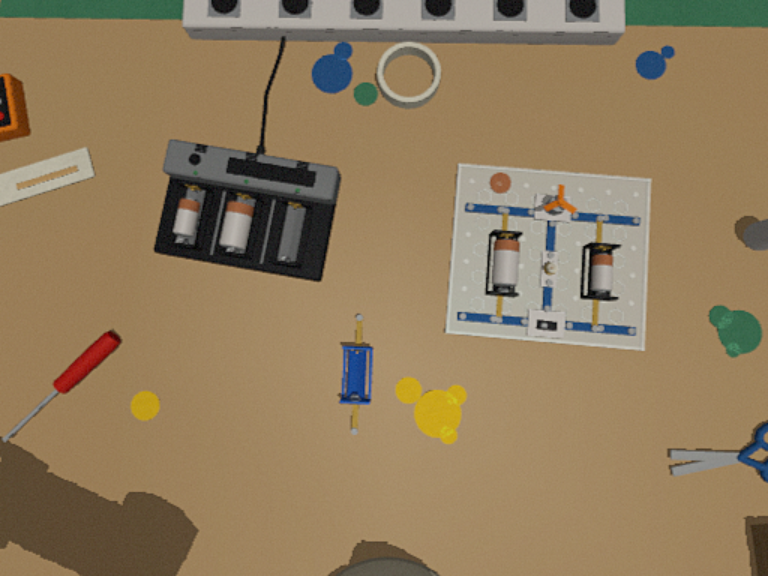

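View pics/side0.png

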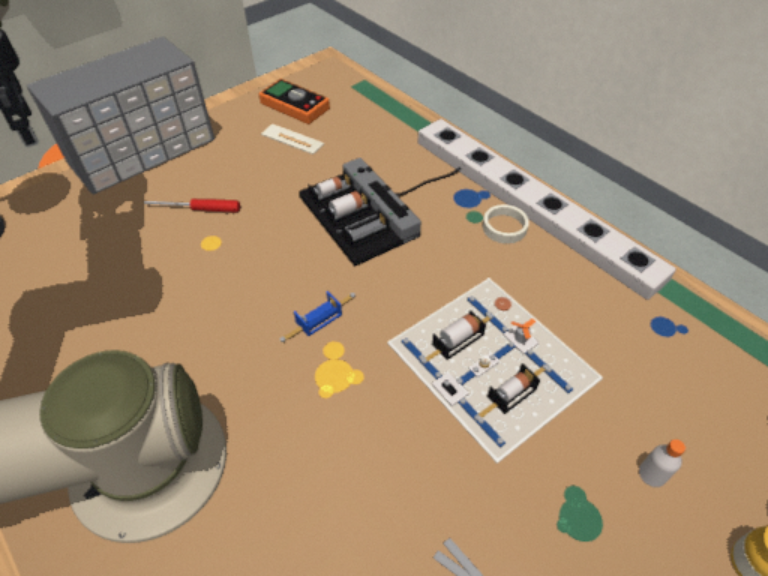

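The top view (1.5× scale) shows the charger at left with the full C (187,215), the full D (238,223) and the empty bay (291,232). On the board are the flat D (506,262) and the flat C (601,272). The blue decoy is at (356,373). In all of them the button points up-image, which is world +x. The side view agrees.

```bash
cat > h.py <<'E'
import cv2, numpy as np
from rig import observe, optics, env
def cast(im,pts,z):
    R=cv2.Rodrigues(np.array(im['rvec']))[0]; t=np.array(im['tvec']).ravel(); K=np.array(im['mtx'])
    C=-R.T@t; d=(R.T@np.linalg.inv(K)@np.c_[np.atleast_2d(pts),np.ones(len(np.atleast_2d(pts)))].T).T
    return C+d*((z-C[2])/d[:,2])[:,None]
def proj(im,P):
    return cv2.projectPoints(np.atleast_2d(np.array(P,float)),np.array(im['rvec']),np.array(im['tvec']),np.array(im['mtx']),None)[0][:,0]
E
python3 - <<'E'
from h import *
im=optics.get_image('top'); px=im['pixels']; hsv=cv2.cvtColor(px,cv2.COLOR_RGB2HSV)
R=cv2.Rodrigues(np.array(im['rvec']))[0]; print('cam',-R.T@im['tvec'])
v=hsv[...,2]; s=hsv[...,1]
for n,(u,w),z,hw in (('full_c',(187,215),.0431,(12,25)),('full_d',(238,223),.0477,(14,27)),('flat_d',(506,262),.0317,(11,24)),('flat_c',(601,272),.0271,(11,21))):
    u/=1.5;w/=1.5
    m=np.zeros(v.shape,np.uint8); y0,y1,x0,x1=int(w-hw[1]),int(w+hw[1]),int(u-hw[0]),int(u+hw[0])
    lim=80
    m[y0:y1,x0:x1]=((v>lim)[y0:y1,x0:x1]*255)
    # whole cell: bright
    k,lab,st,cen=cv2.connectedComponentsWithStats(m); i=1+np.argmax(st[1:,4])
    c=max(cv2.findContours((lab==i).astype(np.uint8),0,2)[0],key=cv2.contourArea)
    r=cv2.minAreaRect(c); b=cv2.boxPoints(r); W=cast(im,b,z)[:,:2]
    e=[W[1]-W[0],W[2]-W[1]]; L=[np.linalg.norm(a) for a in e]; a=e[int(np.argmax(L))]; a=a*np.sign(a[0])
    print(n,cast(im,[r[0]],z)[0,:2].round(4),'LxW',np.round(sorted(L),4),'yaw',np.degrees(np.arctan2(a[1],a[0])).round(1))
dark=((v<75)).astype(np.uint8)
for nm,box,z,m in (('charger',(100,85,232,195),.02,((v<75)|((s<50)&(v<130)))),('board',(285,100,445,240),.004,(s<70)|(v<60))):
    q=np.zeros_like(dark);x0,y0,x1,y1=box;q[y0:y1,x0:x1]=m[y0:y1,x0:x1]
    q=cv2.morphologyEx(q,cv2.MORPH_CLOSE,np.ones((9,9)));q=cv2.morphologyEx(q,cv2.MORPH_OPEN,np.ones((9,9)))
    c=max(cv2.findContours(q,0,2)[0],key=cv2.contourArea); r=cv2.minAreaRect(c)
    W=cast(im,cv2.boxPoints(r),z)[:,:2]; print(nm,W.round(4).tolist(),W.mean(0).round(4))
E
```

```text
cam [0.40891603 0.00205507 0.73218158]
full_c [0.5577 0.2809] LxW [0.0315 0.0795] yaw -9.5
full_d [0.5465 0.2131] LxW [0.0365 0.0784] yaw -8.1
flat_d [ 0.5001 -0.1447] LxW [0.0421 0.0826] yaw -0.1
flat_c [ 0.4935 -0.2764] LxW [0.032  0.0625] yaw -1.2
charger [[0.5101, 0.3408], [0.6756, 0.3234], [0.6361, 0.0787], [0.4735, 0.1014]] [0.5738 0.2111]
board [[0.4061, -0.0665], [0.6488, -0.0829], [0.6309, -0.3633], [0.3911, -0.338]] [ 0.5192 -0.2127]
```

```bash
cat >> h.py <<'E'
def plan(p,yaw):
    """yaw: bearing (deg) of the bay x axis; tool x is -bay x. Prints turn about tool z, then shift in the axes after the turn."""
    s=observe(); R=np.array(s['tool_rot']); c,n=np.cos(np.radians(yaw)),np.sin(np.radians(yaw))
    T=np.array([[-c,-n,0],[-n,c,0],[0,0,-1.]])
    rv=cv2.Rodrigues(R.T@T)[0].ravel(); d=T.T@(np.array(p)-np.array(s['position']))
    print('turn',rv.round(3),'shift mm',(d*1000).round(1),'t',round(s['time_s'],2),'w',round(s['grip_width'],4))
E
sed -i 's/T=np.array.*/T=np.array([[-c,-n,0],[-n,c,0],[0,0,-1.]])/' h.py
python3 -c "
from h import *
plan([.50,.21,.32],-8)
im=optics.get_image('wrist');R=cv2.Rodrigues(np.array(im['rvec']))[0]; print('cam',-R.T@im['tvec'],R,im['mtx'])"
```

```text
turn [-0.001 -0.    -0.09 ] shift mm [-416.5 -270.   -89.1] t 0.15 w 0.0855
cam [0.05777678 0.54991315 0.37320791] [[ 0.22820997  0.97360966 -0.00210552]
 [ 0.93731336 -0.21911624  0.27098292]
 [ 0.26337024 -0.06381454 -0.96258185]] [[307.98073739   0.         256.78382251]
 [  0.         307.98073739 186.44550955]
 [  0.           0.           1.        ]]
```

```bash
python3 -m jog '[[0,0,-0.09,0,0,0,100],[0,0,0,-0.05,-0.033,-0.003,100],[0,0,0,-0.05,-0.033,-0.003,100],[0,0,0,-0.05,-0.033,-0.003,100],[0,0,0,-0.05,-0.033,-0.003,100],[0,0,0,-0.05,-0.033,-0.003,100],[0,0,0,-0.05,-0.033,-0.003,100],[0,0,0,-0.05,-0.033,-0.002,100],[0,0,0,-0.06,-0.035,-0.003,100],[0,0,0,0,0,0,100]]'
python3 - <<'E'
from h import *
plan([.50,.21,.25],-8)
im=optics.get_image('wrist'); np.save('w1.npy',im,allow_pickle=True); cv2.imwrite('pics/w1.png',cv2.resize(im['pixels'][:,:,::-1],None,fx=1.5,fy=1.5))
E
```

```text
time_s: 1.45
position: [0.4913, 0.2166, 0.2533]
tool_rot: [[-0.99, 0.144, -0.0], [0.144, 0.99, -0.001], [0.0, -0.001, -1.0]]
ft_force: [-0.3, -0.1, -0.2]
grip_width: 0.0852
gripper_force: 0.0
turn [-0.001 -0.    -0.005] shift mm [-9.5 -5.4  3.3] t 1.45 w 0.0852
```

View pics/w1.png

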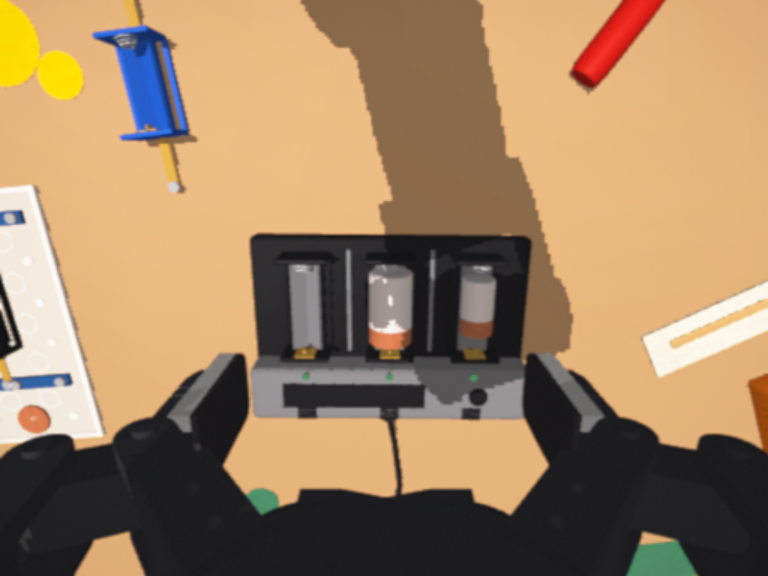

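The wrist view (1.5×) looks down on the charger, with +x down-image. The empty bay is at (305,305), the full D at (390,305) and the full C at (478,300). I'll zoom in.

Run:
```python
from h import *
im=np.load('w1.npy',allow_pickle=True).item()
c=im['pixels'][150:285,162:360,::-1]; c=cv2.convertScaleAbs(cv2.resize(c,None,fx=4,fy=4,interpolation=cv2.INTER_CUBIC),alpha=1.5,beta=25); cv2.imwrite('pics/w1z.png',c)
```

```text
(no output)
```

View pics/w1z.png

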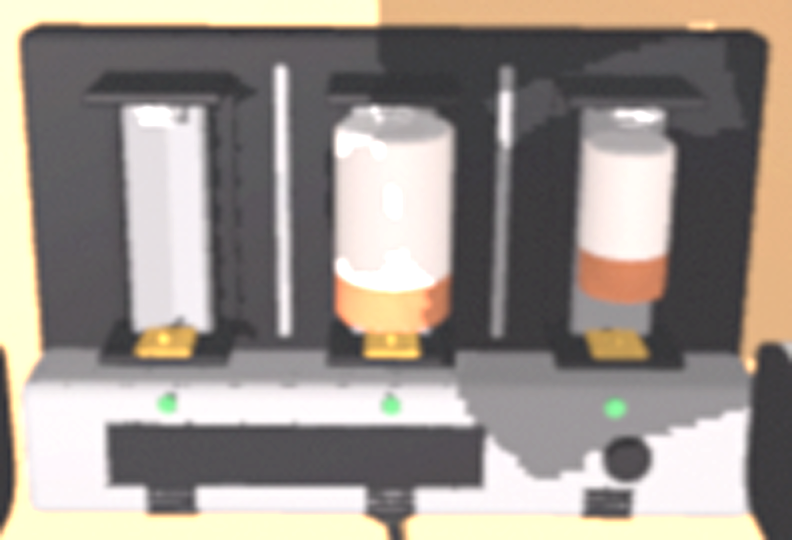

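Run:
```python
from h import *
im=np.load('w1.npy',allow_pickle=True).item()
f=lambda p,z:print(p,z,cast(im,[[p[0]/4+162-.4,p[1]/4+150-.4]],z)[0,:2].round(4))
for p in((147,102),(395,102),(640,104),(167,362),(392,364),(620,366)): f(p,.052)
print('deck');f((24,30),.02);f((768,33),.02);f((45,350),.02);f((740,352),.02)
print('rail edge mid z.034');f((127,215),.034);f((209,215),.034)
print('D mid lateral');f((394,160),.0477);f((394,250),.0477)
print('C lateral');f((627,170),.0431);f((622,250),.0431)
print('D ends top z'); f((394,122),.064);f((392,320),.055)
print('C ends'); f((627,140),.056);f((622,298),.045)
print('leds');f((167,403),.046);f((390,405),.046);f((615,408),.046)
```

```text
(147, 102) 0.052 [0.4953 0.1465]
(395, 102) 0.052 [0.5056 0.2169]
(640, 104) 0.052 [0.5163 0.2863]
(167, 362) 0.052 [0.5762 0.1366]
(392, 364) 0.052 [0.5868 0.2043]
(620, 366) 0.052 [0.5974 0.273 ]
deck
(24, 30) 0.02 [0.4742 0.106 ]
(768, 33) 0.02 [0.5082 0.333 ]
(45, 350) 0.02 [0.5804 0.089 ]
(740, 352) 0.02 [0.6144 0.3174]
rail edge mid z.034
(127, 215) 0.034 [0.5336 0.1291]
(209, 215) 0.034 [0.5373 0.1543]
D mid lateral
(394, 160) 0.0477 [0.524 0.214]
(394, 250) 0.0477 [0.5519 0.21  ]
C lateral
(627, 170) 0.0431 [0.5384 0.2823]
(622, 250) 0.0431 [0.5636 0.2784]
D ends top z
(394, 122) 0.064 [0.5083 0.2161]
(392, 320) 0.055 [0.5711 0.2066]
C ends
(627, 140) 0.056 [0.5253 0.281 ]
(622, 298) 0.045 [0.5784 0.2767]
leds
(167, 403) 0.046 [0.5927 0.1323]
(390, 405) 0.046 [0.6034 0.2013]
(615, 408) 0.046 [0.6146 0.271 ]
```

```bash
python3 -c "
from h import *
plan([.43,-.21,.25],-3.5)"
```

```text
turn [-0.    -0.001 -0.082] shift mm [  33.4 -430.9    3.4] t 1.5 w 0.0853
```

```bash
python3 -m jog '[[0,0,-0.082,0,-0.02,0,100],[0,0,0,0.004,-0.05,0,100],[0,0,0,0.004,-0.05,0,100],[0,0,0,0.005,-0.052,0,100],[0,0,0,0.005,-0.052,0,100],[0,0,0,0.005,-0.052,0,100],[0,0,0,0.005,-0.052,0,100],[0,0,0,0.005,-0.052,0.002,100],[0,0,0,0.0,-0.05,0.002,100],[0,0,0,0,0,0,100]]'
python3 - <<'E'
from h import *
im=optics.get_image('wrist'); np.save('w2.npy',im,allow_pickle=True); 
c=im['pixels'][100:300,110:400,::-1]; c=cv2.convertScaleAbs(cv2.resize(c,None,fx=2.75,fy=2.75,interpolation=cv2.INTER_CUBIC),alpha=1.2,beta=15);cv2.imwrite('pics/w2.png',c)
E
```

```text
time_s: 2.75
position: [0.4289, -0.2092, 0.2496]
tool_rot: [[-0.998, 0.06, -0.001], [0.06, 0.998, 0.0], [0.001, 0.0, -1.0]]
ft_force: [-1.0, -0.1, -0.5]
grip_width: 0.0851
gripper_force: 0.0
```

View pics/w2.png

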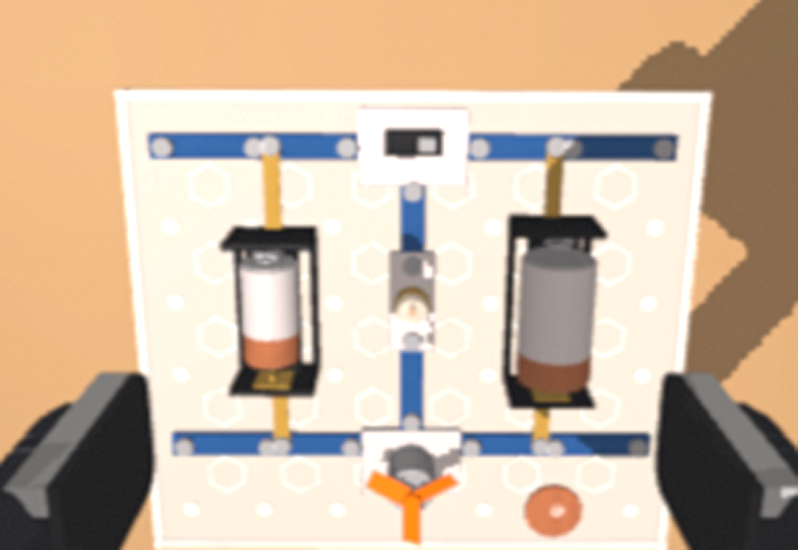

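Run:
```python
from h import *
im=np.load('w2.npy',allow_pickle=True).item()
def f(n,p,z):print(n,p,z,cast(im,[[p[0]/2.75+110-.4,p[1]/2.75+100-.4]],z)[0,:2].round(4))
f('C spring inner top',(265,249),.036);f('C brass outer top',(273,395),.036)
f('D spring inner top',(562,238),.036);f('D brass outer top',(549,407),.036)
f('C axis',(269,290),.0271);f('C axis',(272,345),.0271);f('D axis',(559,280),.0317);f('D axis',(554,365),.0317)
f('C body start top',(269,258),.04);f('C cop end',(272,368),.0271)
f('D body start top',(559,252),.049);f('D cop end',(553,391),.035)
for p in((117,92),(711,95),(165,545),(158,147),(677,148),(173,444),(648,443)): f('board/strip',p,.004)
for p in((240,320),(312,320),(308,270),(240,270),(512,320)): f('bars',p,.008)
```

```text
C spring inner top (265, 249) 0.036 [ 0.4606 -0.2741]
C brass outer top (273, 395) 0.036 [ 0.5305 -0.2778]
D spring inner top (562, 238) 0.036 [ 0.4634 -0.1441]
D brass outer top (549, 407) 0.036 [ 0.5443 -0.151 ]
C axis (269, 290) 0.0271 [ 0.4825 -0.276 ]
C axis (272, 345) 0.0271 [ 0.5095 -0.2774]
D axis (559, 280) 0.0317 [ 0.4841 -0.1449]
D axis (554, 365) 0.0317 [ 0.5253 -0.1477]
C body start top (269, 258) 0.04 [ 0.4636 -0.272 ]
C cop end (272, 368) 0.0271 [ 0.521  -0.2786]
D body start top (559, 252) 0.049 [ 0.4657 -0.1477]
D cop end (553, 391) 0.035 [ 0.5368 -0.1489]
board/strip (117, 92) 0.004 [ 0.3916 -0.3394]
board/strip (711, 95) 0.004 [ 0.4093 -0.0703]
board/strip (165, 545) 0.004 [ 0.6291 -0.3502]
board/strip (158, 147) 0.004 [ 0.4177 -0.3243]
board/strip (677, 148) 0.004 [ 0.4327 -0.0851]
board/strip (173, 444) 0.004 [ 0.5701 -0.338 ]
board/strip (648, 443) 0.004 [ 0.5841 -0.0959]
bars (240, 320) 0.008 [ 0.5034 -0.2952]
bars (312, 320) 0.008 [ 0.5055 -0.2604]
bars (308, 270) 0.008 [ 0.4801 -0.2601]
bars (240, 270) 0.008 [ 0.4781 -0.2924]
bars (512, 320) 0.008 [ 0.5113 -0.1638]
```

```bash
python3 -c "
from h import *
plan([.502,-.1466,.013],-3.6)"
```

```text
turn [ 0.001 -0.001  0.004] shift mm [-69.   65.5 236.8] t 2.8 w 0.0854
```

```bash
python3 -m jog '[[0,0,0.003,-0.035,0.033,0.02,65],[0,0,0,-0.034,0.033,0.04,65],[0,0,0,0,0,0.05,65],[0,0,0,0,0,0.04,65],[0,0,0,0,0,0,65]]'
python3 - <<'E'
from h import *
plan([.502,-.1466,.013],-3.6)
im=optics.get_image('wrist'); c=im['pixels'][100:360,80:440,::-1];cv2.imwrite('pics/w3.png',cv2.convertScaleAbs(cv2.resize(c,None,fx=2.2,fy=2.2),alpha=1.4,beta=15))
E
```

```text
time_s: 3.42
position: [0.5009, -0.1435, 0.0985]
tool_rot: [[-0.998, 0.058, -0.005], [0.058, 0.998, 0.003], [0.005, 0.003, -1.0]]
ft_force: [-0.1, 0.2, 0.9]
grip_width: 0.0554
gripper_force: 0.0
turn [ 0.003 -0.005  0.004] shift mm [-1.3 -3.  85.5] t 3.42 w 0.0554
```

View pics/w3.png

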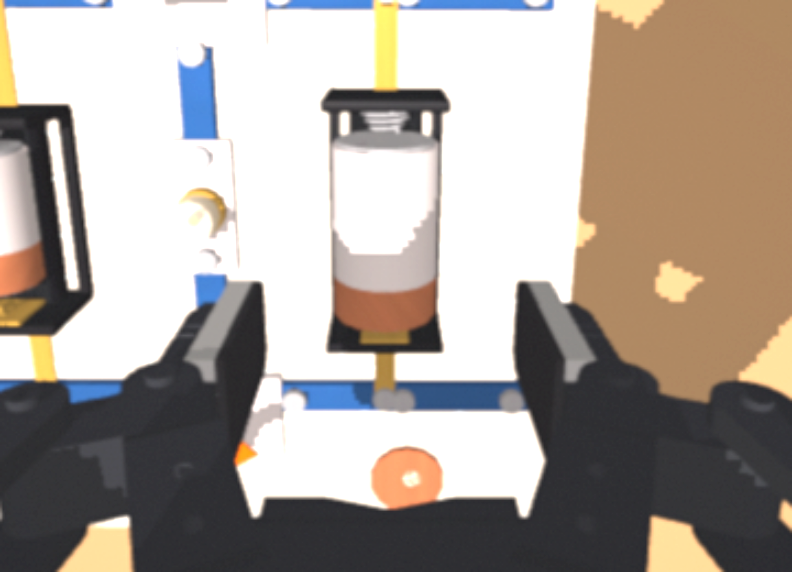

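The flat D sits at (386,230) between the fingers, whose middle is at column 390. The side bars of the holder lie low, so I can go down.

```bash
python3 -m jog '[[0,0,0,-0.001,-0.003,0.04,65],[0,0,0,0,0,0.025,65],[0,0,0,0,0,0.015,65],[0,0,0,0,0,0.005,65],[0,0,0,0,0,0,35],[0,0,0,0,0,0,30],[0,0,0,0,0,0,30],[0,0,0,0,0,0,30]]' 40;python3 -c "
from h import *
plan([.502,-.1466,.013],-3.6)"
```

```text
time_s: 4.47
position: [0.5034, -0.1452, 0.0167]
tool_rot: [[-0.998, 0.062, 0.002], [0.062, 0.998, 0.006], [-0.001, 0.006, -1.0]]
ft_force: [4.0, 23.8, 11.8]
grip_width: 0.033
gripper_force: 39.3
turn [0.006 0.001 0.001] shift mm [ 1.4 -1.5  3.7] t 4.47 w 0.033
```

```bash
python3 -m jog '[[0,0,0,0,0,-0.01,30],[0,0,0,0,0,-0.02,30],[0,0,0,0,0,-0.04,30],[0,0,0,0,0,-0.04,30],[0,0,0,0,0,0,30]]' 50;python3 -c "
from h import *
plan([.5336,.1418,.12],-8.7)"
```

```text
time_s: 5.1
position: [0.5042, -0.15, 0.1285]
tool_rot: [[-0.998, 0.061, 0.006], [0.061, 0.998, -0.004], [-0.007, -0.003, -1.0]]
ft_force: [-0.3, 0.6, -2.1]
grip_width: 0.0326
gripper_force: 50.0
turn [-0.003  0.007  0.091] shift mm [ 15.1 292.9   8.5] t 5.1 w 0.0326
```

```bash
python3 -m jog '[[0,0,0.091,0,0.02,0,30],[0,0,0,0.002,0.04,0,30],[0,0,0,0.002,0.045,0,30],[0,0,0,0.002,0.045,0,30],[0,0,0,0.002,0.045,0,30],[0,0,0,0.002,0.045,0,30],[0,0,0,0.002,0.033,0,30],[0,0,0,0.003,0.02,0,30],[0,0,0,0,0,0,30],[0,0,0,0,0,0,30]]';python3 - <<'E'
from h import *
plan([.5336,.1418,.033],-8.7)
im=optics.get_image('wrist'); c=im['pixels'][100:360,80:440,::-1];cv2.imwrite('pics/w4.png',cv2.convertScaleAbs(cv2.resize(c,None,fx=2.2,fy=2.2),alpha=1.4,beta=15))
E
```

```text
time_s: 6.35
position: [0.5304, 0.1423, 0.1246]
tool_rot: [[-0.988, 0.152, -0.001], [0.152, 0.988, -0.0], [0.001, -0.0, -1.0]]
ft_force: [0.4, -0.8, -0.1]
grip_width: 0.0327
gripper_force: 50.0
turn [-0.    -0.001 -0.   ] shift mm [-3.3 -0.  91.6] t 6.35 w 0.0327
```

View pics/w4.png

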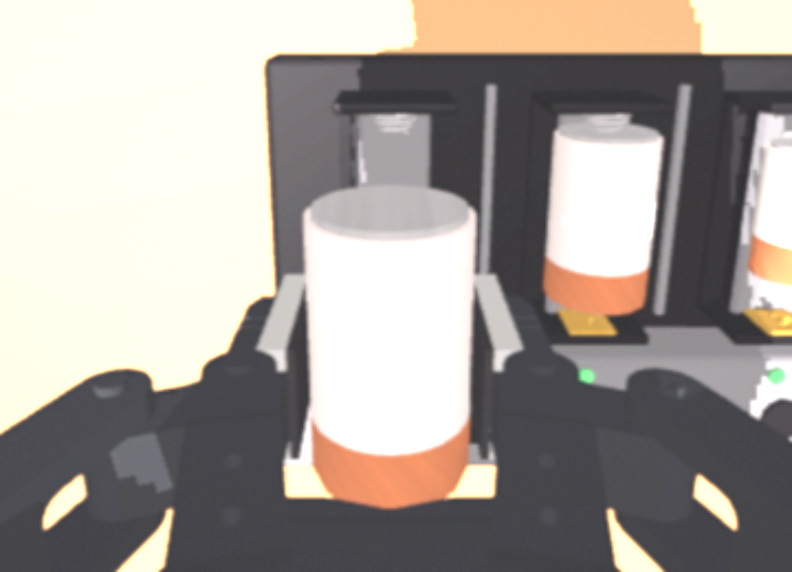

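```bash
python3 -m jog '[[0,0,0,-0.003,0.0015,0.035,30],[0,0,0,0,0,0.03,30],[0,0,0,0,0,0.015,30],[0,0,0,0,0,0.006,30],[0,0,0,0,0,0.003,30],[0,0,0,0,0,0.002,30],[0,0,0,0,0,0,30]]';python3 - <<'E'
from h import *
plan([.5336,.1433,.033],-8.7)
E
```

```text
time_s: 7.28
position: [0.5339, 0.144, 0.0344]
tool_rot: [[-0.989, 0.151, 0.001], [0.151, 0.989, 0.0], [-0.001, 0.0, -1.0]]
ft_force: [-0.4, -0.1, -1.6]
grip_width: 0.0327
gripper_force: 50.1
turn [0.    0.001 0.   ] shift mm [ 0.2 -0.8  1.4] t 7.28 w 0.0327
```

No contact yet, so I'll lower it a bit more.

```bash
python3 -m jog '[[0,0,0,0,0,0.001,30],[0,0,0,0,0,0.001,30],[0,0,0,0,0,0.001,30],[0,0,0,0,0,0.0,30]]';python3 - <<'E'
from h import *
plan([.5336,.1433,.033],-8.7)
E
```

```text
time_s: 7.78
position: [0.534, 0.144, 0.0331]
tool_rot: [[-0.989, 0.151, 0.002], [0.151, 0.989, -0.0], [-0.002, 0.0, -1.0]]
ft_force: [-6.2, -0.6, 18.0]
grip_width: 0.0326
gripper_force: 52.2
turn [0.    0.002 0.   ] shift mm [ 0.3 -0.8  0.1] t 7.78 w 0.0326
```

```bash
python3 -m jog '[[0,0,0,0,0,-0.0005,45],[0,0,0,0,0,0,65],[0,0,0,0,0,0,65],[0,0,0,0,0,-0.04,65],[0,0,0,0,0,-0.05,65],[0,0,0,0,0,0,65]]';python3 - <<'E'
from h import *
plan([.5445,.2127,.033],-8.7)
im=optics.get_image('wrist'); c=im['pixels'][100:360,80:440,::-1];cv2.imwrite('pics/w5.png',cv2.convertScaleAbs(cv2.resize(c,None,fx=2.2,fy=2.2),alpha=1.4,beta=15))
E
```

```text
time_s: 8.52
position: [0.5354, 0.1441, 0.1248]
tool_rot: [[-0.988, 0.151, 0.007], [0.151, 0.989, 0.0], [-0.007, 0.001, -1.0]]
ft_force: [-0.4, 0.8, -0.6]
grip_width: 0.0555
gripper_force: 0.0
turn [0.001 0.007 0.   ] shift mm [ 1.4 69.2 91.8] t 8.53 w 0.0555
```

View pics/w5.png

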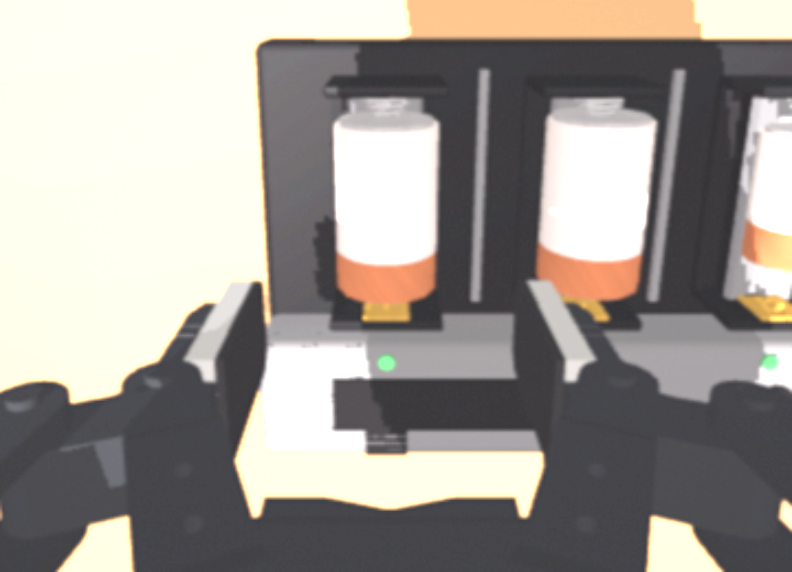

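The flat D is seated in the empty bay at (386,205), level with the full D beside it at (597,205).

```bash
python3 -m jog '[[0,0,0,0,0.035,0,65],[0,0,0,0.001,0.0345,0.0,65],[0,0,0,0,0,0.04,65],[0,0,0,0,0,0.03,65],[0,0,0,0,0,0.017,65],[0,0,0,0,0,0.003,65],[0,0,0,0,0,0,35],[0,0,0,0,0,0,30],[0,0,0,0,0,0,30],[0,0,0,0,0,0,30]]' 50;python3 -c "
from h import *
plan([.5445,.2127,.033],-8.7)"
```

```text
time_s: 9.82
position: [0.5434, 0.2129, 0.0319]
tool_rot: [[-0.989, 0.151, 0.001], [0.151, 0.989, 0.0], [-0.001, 0.0, -1.0]]
ft_force: [-0.2, -0.1, 0.5]
grip_width: 0.033
gripper_force: 49.7
turn [0.    0.001 0.   ] shift mm [-1.1 -0.  -1.1] t 9.82 w 0.033
```

```bash
python3 -m jog '[[0,0,0,0,0,-0.01,30],[0,0,0,0,0,-0.03,30],[0,0,0,0,0,-0.05,30],[0,0,0,0,0,-0.01,30],[0,0,0,0,0,0,30]]' 50;python3 -c "
from h import *
plan([.5025,-.1453,.13],-3.6)"
```

```text
time_s: 10.45
position: [0.5432, 0.2129, 0.1319]
tool_rot: [[-0.989, 0.151, 0.001], [0.151, 0.989, 0.0], [-0.001, 0.0, -1.0]]
ft_force: [-0.8, 0.8, -2.8]
grip_width: 0.0327
gripper_force: 50.0
turn [ 0.     0.001 -0.089] shift mm [  18.1 -360.     1.9] t 10.45 w 0.0327
```

```bash
python3 -m jog '[[0,0,-0.089,0,-0.02,0,30],[0,0,0,0.002,-0.05,0,30],[0,0,0,0.003,-0.05,0,30],[0,0,0,0.003,-0.05,0,30],[0,0,0,0.003,-0.05,0,30],[0,0,0,0.003,-0.05,0,30],[0,0,0,0.003,-0.045,0,30],[0,0,0,0.001,-0.03,0,30],[0,0,0,0,-0.015,0,30],[0,0,0,0,0,0,30]]';python3 -m jog '[[0,0,0,0,0,0,30]]'>/dev/null;python3 - <<'E'
from h import *
plan([.5025,-.1453,.016],-3.6)
im=optics.get_image('wrist'); c=im['pixels'][100:360,80:440,::-1];cv2.imwrite('pics/w6.png',cv2.convertScaleAbs(cv2.resize(c,None,fx=2.2,fy=2.2),alpha=1.4,beta=15))
E
```

```text
time_s: 11.7
position: [0.5007, -0.1452, 0.1307]
tool_rot: [[-0.998, 0.064, -0.001], [0.064, 0.998, 0.001], [0.001, 0.001, -1.0]]
ft_force: [0.7, -0.5, -2.0]
grip_width: 0.0325
gripper_force: 50.1
turn [ 0.001 -0.001  0.001] shift mm [ -1.7  -1.2 115.2] t 11.82 w 0.0325
```

View pics/w6.png

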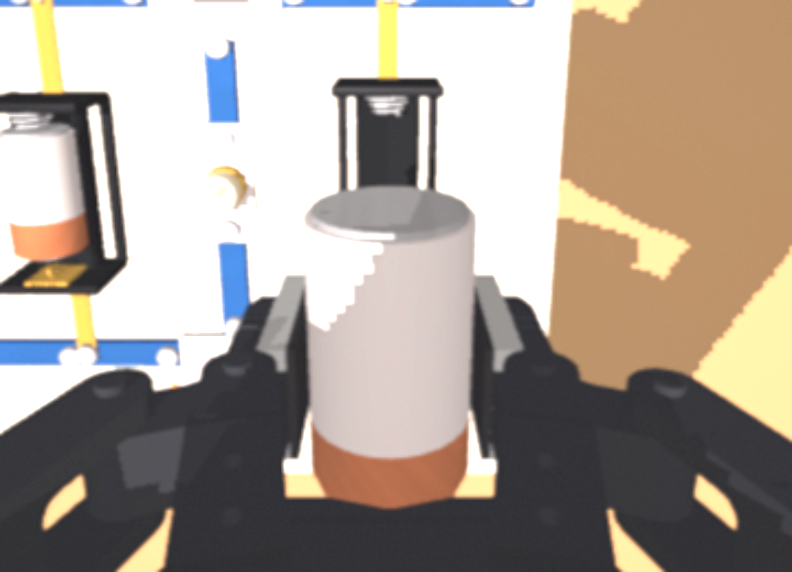

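The full D is lined up over the long holder: holder column 388, cell column 390.

```bash
python3 -m jog '[[0,0,0,-0.0015,-0.0005,0.04,30],[0,0,0,0,0,0.04,30],[0,0,0,0,0,0.02,30],[0,0,0,0,0,0.008,30],[0,0,0,0,0,0.003,30],[0,0,0,0,0,0.002,30],[0,0,0,0,0,0.001,30],[0,0,0,0,0,0.001,30],[0,0,0,0,0,0,30]]'
```

```text
time_s: 13.0
position: [0.5024, -0.1458, 0.0167]
tool_rot: [[-0.998, 0.063, 0.0], [0.063, 0.998, -0.0], [-0.0, -0.0, -1.0]]
ft_force: [-1.3, -0.4, -2.1]
grip_width: 0.0322
gripper_force: 50.1
```

```bash
python3 -m jog '[[0,0,0,0,0,0.001,30],[0,0,0,0,0,0.001,30],[0,0,0,0,0,0,30]]'
```

```text
time_s: 13.38
position: [0.5026, -0.1458, 0.0161]
tool_rot: [[-0.998, 0.063, 0.001], [0.063, 0.998, -0.001], [-0.001, -0.001, -1.0]]
ft_force: [-4.1, 2.0, 16.2]
grip_width: 0.0328
gripper_force: 52.1
```

```bash
python3 -m jog '[[0,0,0,0,0,-0.0005,45],[0,0,0,0,0,0,65],[0,0,0,0,0,0,65],[0,0,0,0,0,-0.05,65],[0,0,0,0,0,-0.04,65],[0,0,0,0,-0.05,0,65],[0,0,0,0,-0.05,0,65],[0,0,0,0,-0.03,0,65],[0,0,0,0,0,0,65],[0,0,0,0,0,0,65]]';python3 - <<'E'
from h import *
plan([.4942,-.2755,.010],-3.6)
im=optics.get_image('wrist'); c=im['pixels'][100:360,80:440,::-1];cv2.imwrite('pics/w7.png',cv2.convertScaleAbs(cv2.resize(c,None,fx=2.2,fy=2.2),alpha=1.4,beta=15))
E
```

```text
time_s: 14.62
position: [0.4941, -0.2747, 0.1048]
tool_rot: [[-0.998, 0.063, -0.001], [0.063, 0.998, 0.001], [0.001, 0.001, -1.0]]
ft_force: [0.0, 0.5, 0.4]
grip_width: 0.0555
gripper_force: 0.0
turn [ 0.001 -0.001  0.   ] shift mm [-0.1 -0.8 94.8] t 14.62 w 0.0555
```

View pics/w7.png

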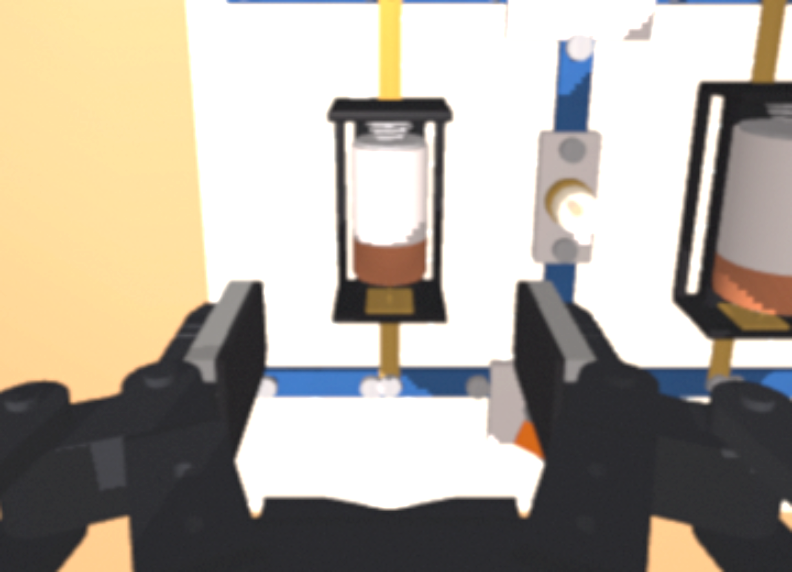

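The flat C is at (390,210), midway between the fingers. The full D is seated in the long holder at right.

```bash
python3 -m jog '[[0,0,0,0,-0.0005,0.04,65],[0,0,0,0,0,0.035,65],[0,0,0,0,0,0.013,65],[0,0,0,0,0,0.004,65],[0,0,0,0,0,0,35],[0,0,0,0,0,0,22],[0,0,0,0,0,0,22],[0,0,0,0,0,0,22],[0,0,0,0,0,0,22]]' 40
```

```text
time_s: 15.8
position: [0.4947, -0.2748, 0.0144]
tool_rot: [[-0.998, 0.063, 0.002], [0.063, 0.998, 0.001], [-0.001, 0.001, -1.0]]
ft_force: [1.3, 7.4, 5.3]
grip_width: 0.0249
gripper_force: 39.2
```

```bash
python3 -m jog '[[0,0,0,0,0,-0.01,22],[0,0,0,0,0,-0.03,22],[0,0,0,0,0,-0.05,22],[0,0,0,0,0,-0.03,22],[0,0,0,0,0,0,22]]' 40;python3 -c "
from h import *
plan([.5437,.2129,.13],-8.7)"
```

```text
time_s: 16.42
position: [0.495, -0.2769, 0.1361]
tool_rot: [[-0.998, 0.063, 0.005], [0.063, 0.998, -0.004], [-0.005, -0.004, -1.0]]
ft_force: [0.2, -0.1, -1.3]
grip_width: 0.0254
gripper_force: 39.4
turn [-0.004  0.005  0.089] shift mm [ 25.9 491.5   6.1] t 16.43 w 0.0254
```

```bash
python3 -m jog '[[0,0,0.089,0,0.03,0,22],[0,0,0,0.003,0.055,0,22],[0,0,0,0.003,0.055,0,22],[0,0,0,0.003,0.055,0,22],[0,0,0,0.003,0.055,0,22],[0,0,0,0.003,0.055,0,22],[0,0,0,0.003,0.055,0,22],[0,0,0,0.003,0.055,0,22],[0,0,0,0.003,0.045,0,22],[0,0,0,0.002,0.03,0,22]]';python3 -m jog '[[0,0,0,0,0,0,22],[0,0,0,0,0,0,22]]'>/dev/null;python3 - <<'E'
from h import *
plan([.5437,.2129,.0304],-8.7)
im=optics.get_image('wrist'); c=im['pixels'][100:360,80:440,::-1];cv2.imwrite('pics/w8.png',cv2.convertScaleAbs(cv2.resize(c,None,fx=2.2,fy=2.2),alpha=1.4,beta=15))
E
```

```text
time_s: 17.68
position: [0.5394, 0.2145, 0.132]
tool_rot: [[-0.989, 0.15, -0.002], [0.15, 0.989, -0.0], [0.001, -0.001, -1.0]]
ft_force: [1.4, -0.1, -0.8]
grip_width: 0.0245
gripper_force: 39.5
turn [-0.001 -0.001 -0.   ] shift mm [ -3.8   1.6 102. ] t 17.93 w 0.0249
```

View pics/w8.png

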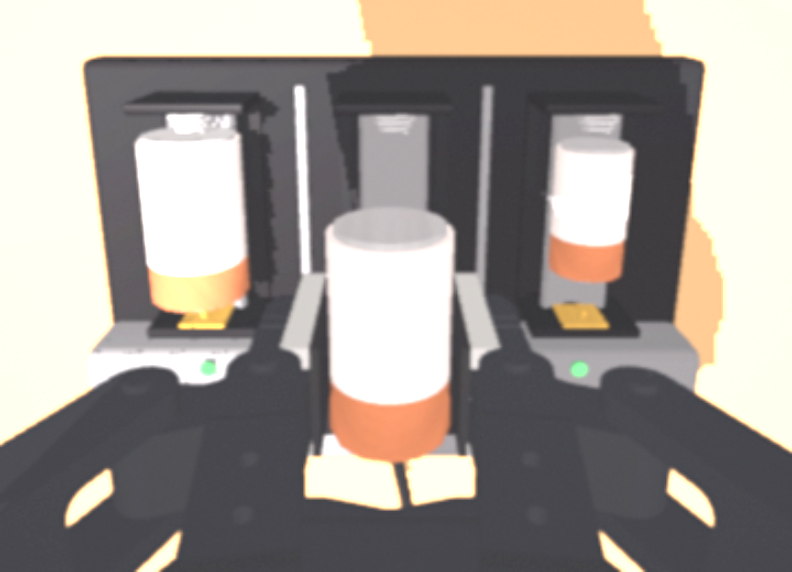

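The flat C is over the middle bay: cell column 390, rail column 394. The planned small correction matches.

```bash
python3 -m jog '[[0,0,0,-0.0035,0.001,0.04,22],[0,0,0,0,0,0.03,22],[0,0,0,0,0,0.018,22],[0,0,0,0,0,0.008,22],[0,0,0,0,0,0.003,22],[0,0,0,0,0,0.002,22],[0,0,0,0,0,0.001,22],[0,0,0,0,0,0,22]]'
```

```text
time_s: 18.98
position: [0.5438, 0.2131, 0.0314]
tool_rot: [[-0.989, 0.151, 0.001], [0.151, 0.989, -0.0], [-0.001, 0.0, -1.0]]
ft_force: [0.5, -0.1, 0.2]
grip_width: 0.0247
gripper_force: 39.8
```

```bash
python3 -m jog '[[0,0,0,0,0,0.001,22],[0,0,0,0,0,0.001,22],[0,0,0,0,0,0.0005,22],[0,0,0,0,0,0,22]]'
```

```text
time_s: 19.48
position: [0.5439, 0.213, 0.0305]
tool_rot: [[-0.989, 0.151, 0.002], [0.151, 0.989, -0.0], [-0.002, 0.0, -1.0]]
ft_force: [-5.6, -3.5, 17.2]
grip_width: 0.0247
gripper_force: 41.5
```

```bash
python3 -m jog '[[0,0,0,0,0,-0.0005,40],[0,0,0,0,0,0,65],[0,0,0,0,0,0,65],[0,0,0,0,0,-0.05,65],[0,0,0,0,0,-0.04,65],[0,0,0,0,0.04,0,65],[0,0,0,0,0.03,0,65],[0,0,0,0,0,0,65],[0,0,0,0,0,0,65]]';python3 - <<'E'
from h import *
plan([.5535,.2822,.0304],-8.7)
im=optics.get_image('wrist'); c=im['pixels'][100:360,80:440,::-1];cv2.imwrite('pics/w9.png',cv2.convertScaleAbs(cv2.resize(c,None,fx=2.2,fy=2.2),alpha=1.4,beta=15))
f=lambda p,z:cast(im,[[p[0]/2.2+80-.3,p[1]/2.2+100-.3]],z)[0,:2]
np.save('w9.npy',im,allow_pickle=True)
E
```

```text
time_s: 20.6
position: [0.5539, 0.2817, 0.1186]
tool_rot: [[-0.989, 0.151, -0.001], [0.151, 0.989, -0.0], [0.001, -0.001, -1.0]]
ft_force: [-1.1, -0.7, 0.7]
grip_width: 0.0556
gripper_force: 0.0
turn [-0.001 -0.001  0.   ] shift mm [ 0.5  0.4 88.2] t 20.6 w 0.0556
```

View pics/w9.png

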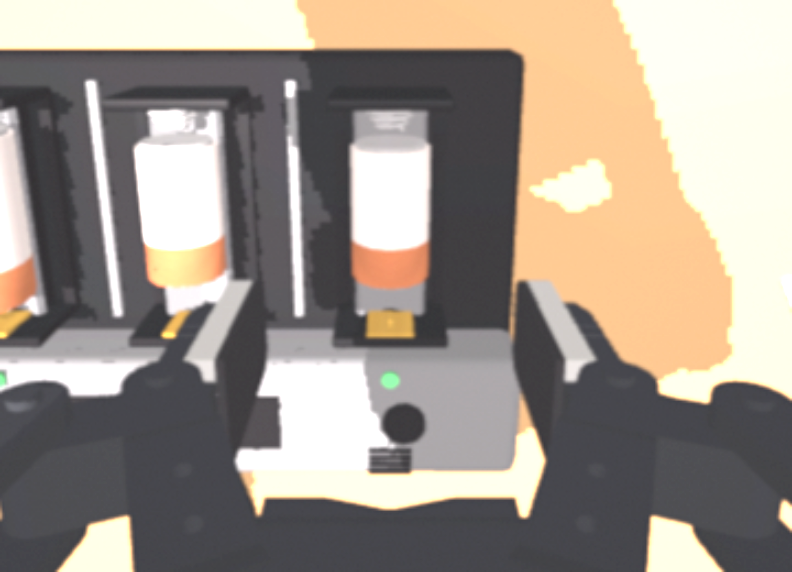

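The flat C is seated in the middle bay at (182,210). The full C at (390,215) is midway between the fingers and at the same lengthwise position.

```bash
python3 -m jog '[[0,0,0,0.0005,0.0005,0.04,65],[0,0,0,0,0,0.03,65],[0,0,0,0,0,0.014,65],[0,0,0,0,0,0.004,65],[0,0,0,0,0,0,35],[0,0,0,0,0,0,22],[0,0,0,0,0,0,22],[0,0,0,0,0,0,22],[0,0,0,0,0,0,22]]' 40
```

```text
time_s: 21.78
position: [0.5542, 0.282, 0.0325]
tool_rot: [[-0.989, 0.151, 0.002], [0.151, 0.989, -0.001], [-0.002, -0.001, -1.0]]
ft_force: [-2.3, -6.1, 3.6]
grip_width: 0.0243
gripper_force: 39.3
```

```bash
python3 -m jog '[[0,0,0,0,0,-0.01,22],[0,0,0,0,0,-0.03,22],[0,0,0,0,0,-0.05,22],[0,0,0,0,0,-0.012,22],[0,0,0,0,0,0,22]]' 40;python3 -c "
from h import *
plan([.4947,-.2752,.13],-3.6)"
```

```text
time_s: 22.4
position: [0.5538, 0.283, 0.1339]
tool_rot: [[-0.989, 0.151, 0.002], [0.151, 0.989, 0.001], [-0.002, 0.001, -1.0]]
ft_force: [-0.3, -0.1, -2.0]
grip_width: 0.0246
gripper_force: 39.4
turn [ 0.001  0.002 -0.089] shift mm [  24.  -560.9    3.9] t 22.4 w 0.0246
```

```bash
python3 -m jog '[[0,0,-0.089,0,-0.03,0,22],[0,0,0,0.003,-0.06,0,22],[0,0,0,0.003,-0.06,0,22],[0,0,0,0.003,-0.06,0,22],[0,0,0,0.003,-0.06,0,22],[0,0,0,0.003,-0.06,0,22],[0,0,0,0.003,-0.06,0,22],[0,0,0,0.002,-0.06,0,22],[0,0,0,0.002,-0.05,0,22],[0,0,0,0.002,-0.03,0,22]]';python3 -m jog '[[0,0,0,0,-0.02,0,22],[0,0,0,0,-0.01,0,22],[0,0,0,0,0,0,22],[0,0,0,0,0,0,22]]';python3 - <<'E'
from h import *
plan([.4947,-.2752,.0165],-3.6)
im=optics.get_image('wrist'); c=im['pixels'][100:360,80:440,::-1];cv2.imwrite('pics/w10.png',cv2.convertScaleAbs(cv2.resize(c,None,fx=2.2,fy=2.2),alpha=1.4,beta=15))
E
```

```text
time_s: 23.65
position: [0.4928, -0.2463, 0.1314]
tool_rot: [[-0.998, 0.065, -0.002], [0.065, 0.998, 0.002], [0.002, 0.002, -1.0]]
ft_force: [0.5, -0.1, -1.2]
grip_width: 0.0247
gripper_force: 39.5
time_s: 24.15
position: [0.4922, -0.2732, 0.133]
tool_rot: [[-0.998, 0.062, -0.0], [0.062, 0.998, 0.0], [0.0, 0.0, -1.0]]
ft_force: [-0.2, 0.1, -1.5]
grip_width: 0.0249
gripper_force: 39.5
turn [ 0.    -0.     0.001] shift mm [ -2.7  -1.8 116.5] t 24.15 w 0.0249
```

View pics/w10.png

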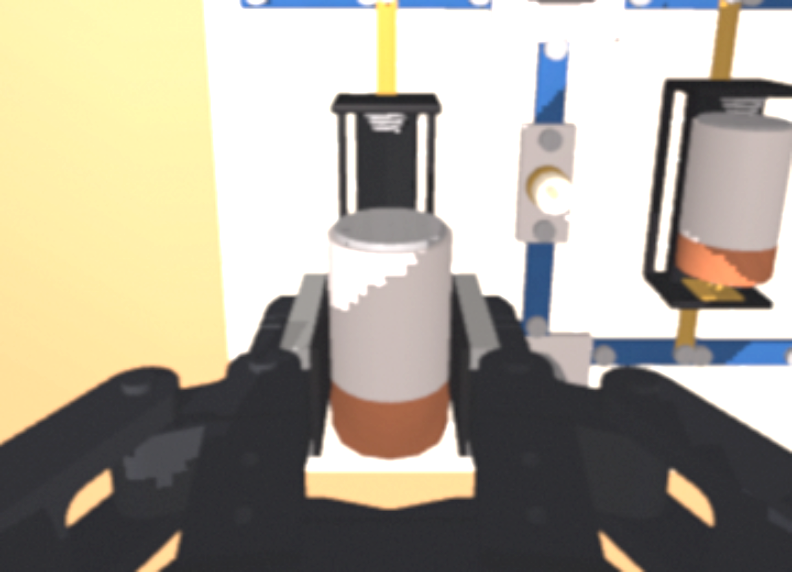

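The full C is over the short holder: rail column 386, cell column 390. That agrees with the −1.8 mm sideways correction.

```bash
python3 -m jog '[[0,0,0,-0.0025,-0.0018,0.04,22],[0,0,0,0,0,0.04,22],[0,0,0,0,0,0.02,22],[0,0,0,0,0,0.009,22],[0,0,0,0,0,0.003,22],[0,0,0,0,0,0.002,22],[0,0,0,0,0,0.001,22],[0,0,0,0,0,0,22]]'
```

```text
time_s: 25.2
position: [0.4945, -0.2763, 0.0184]
tool_rot: [[-0.998, 0.063, 0.0], [0.063, 0.998, -0.0], [-0.001, -0.0, -1.0]]
ft_force: [0.1, -0.5, -0.9]
grip_width: 0.0246
gripper_force: 39.5
```

```bash
python3 -m jog '[[0,0,0,0,0.001,0.001,22],[0,0,0,0,0,0.001,22],[0,0,0,0,0,0.001,22],[0,0,0,0,0,0,22]]'
```

```text
time_s: 25.7
position: [0.4945, -0.2752, 0.0165]
tool_rot: [[-0.998, 0.063, 0.001], [0.063, 0.998, -0.001], [-0.001, -0.001, -1.0]]
ft_force: [-5.5, 3.5, 13.5]
grip_width: 0.0248
gripper_force: 41.1
```

Seated at the expected height. Next I release, lift and back off for a final look.

```bash
python3 -m jog '[[0,0,0,0,0,-0.0005,40],[0,0,0,0,0,0,65],[0,0,0,0,0,0,65],[0,0,0,0,0,-0.05,65],[0,0,0,0,0,-0.06,65],[0,0,0,0.04,0.03,-0.02,65],[0,0,0,0.03,0.03,-0.01,65],[0,0,0,0,0,0,65],[0,0,0,0,0,0,65]]';python3 - <<'E'
from h import *
im=optics.get_image('wrist'); np.save('w11.npy',im,allow_pickle=True)
a=im['pixels'][100:290,110:400,::-1];b=optics.get_image('top')['pixels'][80:200,90:440,::-1]
a=cv2.resize(a,(500,328)); b=cv2.resize(b,(780,267)); o=np.zeros((597,780,3),np.uint8);o[:328,:500]=a;o[330:]=b
cv2.imwrite('pics/w11.png',cv2.convertScaleAbs(o,alpha=1.3,beta=15))
E
```

```text
time_s: 26.82
position: [0.4288, -0.2114, 0.1555]
tool_rot: [[-0.998, 0.063, 0.001], [0.063, 0.998, -0.0], [-0.001, -0.0, -1.0]]
ft_force: [0.8, -0.8, 0.3]
grip_width: 0.0557
gripper_force: 0.0
```

View pics/w11.png

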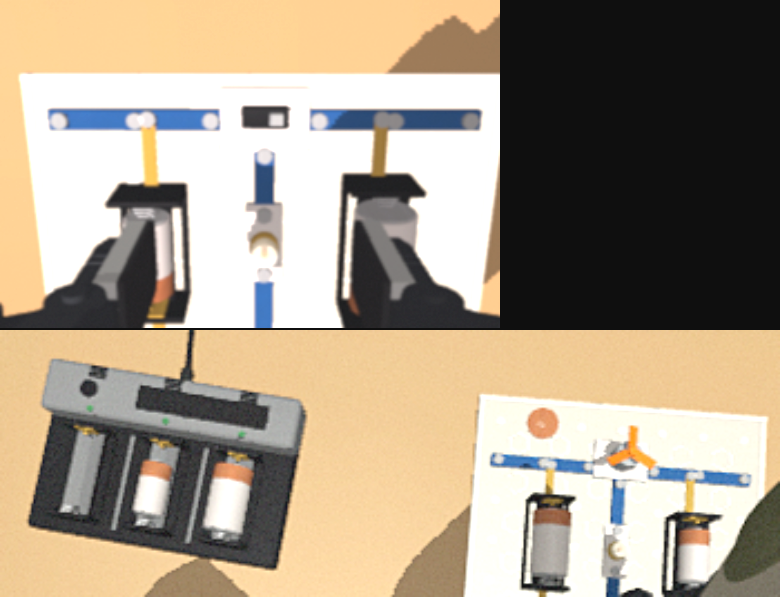

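All four cells lie in their cradles: flat C and D in the charger at (155,495) and (228,495), full D and C on the board at (550,545) and (693,557). The gripper is clear.

```bash
python3 -c "
from rig import job; print(job.close_job())"
```

```text
the job is handed in; nothing more can be done
None
```

The changeover is done and handed in after about 27 s of robot time: the full C and D cells are in their board holders and both flat cells are in charger bays, all seated with button ends to the brass in the last pictures; the hand-in gave no verdict.

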